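# Two-second look for the detector box

### The job

Press down the long end of the lever with the fingertips until it lies on its rubber bumper, so that the heavy steel flap of the detector box swings open, and keep it down for at least two seconds. Then ease the lever back up so that the flap closes softly and fully, without slamming, and take the hand away. Work the flap only through the lever, do not lift the lever off its pivot, and leave the other things on the table where they are.

Things in the scene. Friction and masses are not known exactly. Their poses are not given: they have to be found in the camera images.
- station: Fixed stand: 10 mm aluminium plate under a see-saw lever and, beside its short end (+y), a black box 165 x 150 mm with a detector, closed by a steel flap 82 mm above the table. Origin on the table under the pivot pin (12 mm thick, 75 mm up, between grey cheeks 98 mm high); x level along the lever, long end to short end, y to the box, z up. Place varies, yaw within 35 degrees of world x.
- lever: Loose straight aluminium bar 260 x 26 x 12 mm, 0.2 kg, resting in a saddle on the pin; short end (60 mm) under a tab on the flap's side, long end (200 mm) towards the robot, up in the air. Origin on the pin's axis; axes parallel to the stand's at rest, when the bar slopes 0.24 rad. Pressing the long end turns it 0.46 rad about y. The flap's weight returns it; nothing latches.
- lever_pad (a point): Top centre of the 46 x 34 mm black rubber pad at the end of the long arm: the place to press. At rest 142 mm above the table and 169 mm from the pivot along the stand's -x; on the bumper 62 mm up and 179 mm out, so it goes 80 mm down and 10 mm outwards in an arc. About 4 to 9 N keep it down. The flap moves with it from the start, both ways.
- lever_pivot (a point): The point of the lever on the pin's axis, midway across its width; same as the lever's origin. It shifts less than 5 mm while the lever tips.
- bumper (a point): Top centre of the 24 mm wide black rubber bumper that stops the long arm, on a short post under it; 46 mm above the table.
- flap (a joint): Angle of the heavy steel flap (155 x 150 x 8 mm, about 1.3 kg), hinged at its edge nearest the robot. 0 is shut; grows as the far edge rises; about 0.52 rad with the lever on its bumper. Let go, it slams; closing slower than 1.5 rad/s (pad rising slower than 0.2 m/s) is soft.
- flap_tab (a point): On top of the steel tab, 16 mm wide and 8 mm thick, that sticks out of the side of the flap over the short end of the lever, 52 mm from the hinge; 90 mm above the table when shut. It rises about 26 mm.
- mirror: Bystander: square mirror on a black post and 55 mm base, 107 mm high, beside the lever on the box's side. Origin under its base.
- lens: Bystander: round lens on a black post and 55 mm base, 105 mm high, on the lever's other side. Origin under its base.
- pillar: Bystander: post on a round 48 mm steel foot, 99 mm high. Origin under its foot.
- driver_a: Bystander: screwdriver 170 mm long, lying. Origin under its middle.
- driver_b: Bystander: screwdriver 150 mm long, lying. Origin under its middle.
- drops: Bystander: small amber bottle, 40 mm wide, 80 mm high. Origin under its base.
- tube: Bystander: lying steel tube 110 mm long, 44 mm thick, on a black foot. Origin under its foot.

How it is judged:
On the way, in this order (a step that is already met when the one before it is completed fails the run):
1. the flap is held open by more than 0.47 rad for two seconds (value of joint flap above 0.47 rad), for 1.9 s.
2. the flap is shut again (value of joint flap below 0.03 rad), for 0.2 s.
At the end, for the whole second after the job is handed in: After at least two seconds open beyond 0.47 rad, the flap is shut (joint under 0.03 rad), the lever is at rest in its saddle (pivot point within 8 mm and pad within 20 mm of where they began), and every bystander is within 20 mm of its start (value of joint flap below 0.03 rad and linear speed of lever below 0.02 m/s and distance of lever_pivot from where it was at the start of the episode below 0.008 m and distance between lever_pivot and station below 0.085 m and distance of each of lever_pad, mirror, lens, pillar, driver_a, driver_b, drops, tube from where it was at the start of the episode below 0.02 m); the robot touches nothing.
It fails at once if the flap slams: it closes faster than 1.5 rad/s (velocity of joint flap below -1.5 rad/s).
It fails at once if the robot touches the flap itself (contact force between any of the fingers, the arm and flap above 0.5 N).
It fails at once if the lever is lifted or dragged off its pivot (more than 12 mm) (distance of lever_pivot from where it was at the start of the episode above 0.012 m).
It fails at once if a bystander is moved more than 20 mm (distance of any of mirror, lens, pillar, driver_a, driver_b, drops, tube from where it was at the start of the episode above 0.02 m).
It also fails if it takes over 38 s, if anything falls off the work surface, if the arm or the gripper's body presses on something with over 40 N, if the wrist force passes 120 N, or if a joint passes its speed limit or range.

### The arm

A 6-joint arm with a two-finger parallel gripper is mounted at the origin on the work surface. World frame = base frame: x ahead of the robot, y to its left, z up, the work surface at z = 0. Lengths are in m, angles in rad, forces in N, time in s.
With the tool pointing down it reaches from about 0.3 to 0.875 m from the base axis. Payload 6.4 kg.
Tool frame: the origin (TCP) lies midway between the tips of the shut fingers; the grasp point (between the pads) lies 19 mm behind it; z points along the fingers, y is the line along which they close (so a half turn about z gives the same grasp; the last joint's range is limited). The gripper opens to 85 mm and grips with 20 to 120 N. Pads are 22 mm wide; open, the fingers measure 114 mm over their backs; the gripper's body (76 mm by 85 mm) begins 54 mm behind the grasp point. The pads swing forward as they close: fully open they stand 13 mm farther back than shut.
Start: joints at [0.997, 0.181, 1.607, -0, 1.354, -0.206], TCP at [0.207, 0.537, 0.231] pointing down, gripper open.
Joint ranges: [-2.99, 2.99], [-0.89, 2.07], [0.3, 2.58], [-1.14, 4.28], [0, 2.63], [-3.12, 3.12]. Speed limits (rad/s): [2.57, 2.57, 3.01, 3.14, 3.14, 3.14].

### API

Orientations are given as a unit quaternion [w, x, y, z].
In Python, from bench import sensors, vision, ctrl gives the robot as it stands.
- The arm moves only by the tool carry_out, never from a script. Its argument "deltas" is text: rows parted by semicolons, each of 7 numbers parted by spaces: the shift along the tool's x, y, z in mm, then the turn, a rotation vector about the tool's x, y, z in rad, then the closure, from 0 (fully open) to 1 (shut). In form: tx ty tz ax ay az claw; .... A call has 1 to 12 rows; each row is the pose to reach, as a shift and turn from the pose commanded when the call began, along the tool's axes at that moment; what a row does not reach only later rows make up. A row lasts 1/8 s, in which the tool goes at most 62.5 mm and 10.7 degrees, less where a joint would pass 70% of its speed; a pose out of reach is approached as far as the arm can. A call with a gripper value outside its range is refused whole. The fingers move at their own pace and stop on an object; the grip force is fixed at half the most. Time passes only in rows, so rows that repeat a pose let the fingers close. It gives the time, the measured TCP pose, the force, the opening and the grip force at its end, in the units of the state.
- sensors.get_obs(): the state, without advancing time (a new reading comes with each control period).
- vision.camera(name): name is "side" or "top" or "wrist"; returns the picture (400x640x3 uint8, blue, green, red); there is no depth.
- vision.camera_model(name): a dict with "K" (3x3 intrinsics, pixels), "extrinsics" (4x4, takes a point from world to camera coordinates); the wrist camera has in their place "hand_eye" (4x4, takes a point from camera to tool coordinates, whose origin is the TCP and whose axes are the flange's). Camera axes: x right, y down, z forward; pixel columns grow to the right and rows downward; lengths in m; the calibration is good to about 2 mm. A picture is of the moment at which its call begins: read the wrist's pose just before it. camera_model takes no time and is no camera call.
- ctrl.hand_in(): hands the job in; it is judged then, once.
The state is a dict: "time_s": time; "q": joint angles; "dq": joint speeds; "joint_efforts": joint torques, N m; "eef_pos": TCP position; "eef_rot": TCP orientation; "wrist_force": force on the tool from outside, world axes, zero at the start; "torque": the same for the moment, N m; "opening": opening from 0.0 (shut) to 1.0 (fully open); "grasp_force": force on a finger pad.
Only numpy, scipy, OpenCV 4.12 (cv2) and the standard library are available. Lean on these libraries where they do the work, as an engineer would, in place of code of your own. Each camera call takes 0.05 s, during which the arm holds its last target. There are 200 camera calls.

## Working session

There is one attempt and no reset: what is moved stays moved. The work goes in short steps, Python scripts to look and compute and a tool call to move; the robot and the scene stay as the last step left them, time stands still between calls to the robot, and variables do not carry over. Pictures are saved under pics/ and viewed, at most 10 in all, crops included, and the job is handed in when it is done.

Besides the shell and the picture viewer there is one more tool, called after "Call:" in YAML: its name, and indented under it one key for each argument. carry_out: Moves the arm, as the interface text tells. Its arguments: {"type":"object","properties":{"deltas":{"type":"string"}},"required":["deltas"]}

```bash
mkdir -p pics
python3 - <<'E'
from bench import sensors, vision
import cv2,numpy as np
o=sensors.get_obs();print(o['time_s'],o['eef_pos'],o['eef_rot'],o['wrist_force'])
for n in('side','top'):
    cv2.imwrite(f'pics/{n}0.png',vision.camera(n))
    m=vision.camera_model(n);print(n,np.round(m['K'],1).tolist(),np.round(m['extrinsics'],3).tolist())
E
```

```text
0.0 [0.20645421 0.53608101 0.23040964] [-3.16813734e-04  1.82868581e-01  9.83137001e-01 -7.86837016e-04] [-0.54488667 -0.17784755  0.20454647]
side [[404.1, 0.0, 306.0], [0.0, 404.1, 198.6], [0.0, 0.0, 1.0]] [[0.985, -0.173, 0.016, -0.578], [-0.088, -0.573, -0.815, 0.159], [0.15, 0.801, -0.58, 0.784], [0.0, 0.0, 0.0, 1.0]]
top [[508.8, 0.0, 321.4], [0.0, 508.8, 202.5], [0.0, 0.0, 1.0]] [[-0.005, -1.0, -0.0, 0.05], [-0.994, 0.005, -0.105, 0.61], [0.105, -0.0, -0.994, 1.075], [0.0, 0.0, 0.0, 1.0]]
```

View pics/top0.png

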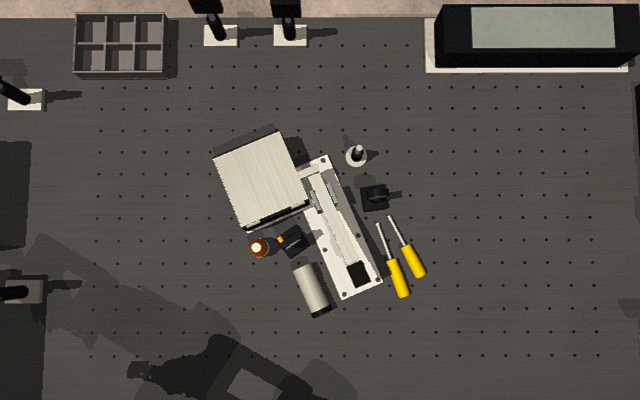

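View pics/side0.png

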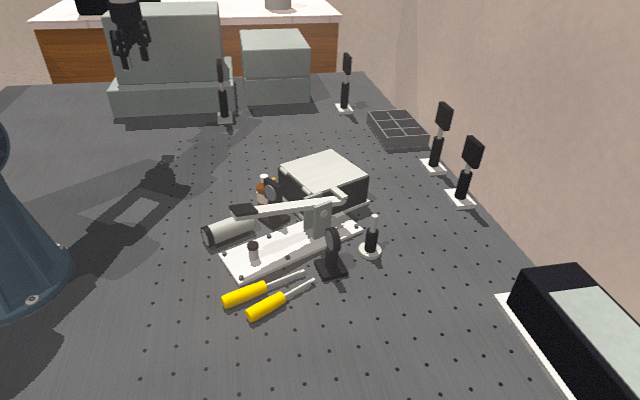

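The top view shows the pad at about (358,274), with the lever running up to about (315,170) and the box to its left. In the side view the pad is at about (244,211). Next I'll measure both precisely.

```bash
cat > h.py <<'E'
import numpy as np
from bench import vision
def ray(n,u,v):
    m=vision.camera_model(n);E=np.array(m['extrinsics']);R=E[:3,:3];c=-R.T@E[:3,3]
    d=R.T@np.linalg.solve(np.array(m['K']),[u,v,1.]);return c,d/np.linalg.norm(d)
def onz(n,u,v,z):
    c,d=ray(n,u,v);return c+d*(z-c[2])/d[2]
def tri(a,b):
    (c1,d1),(c2,d2)=ray(*a),ray(*b)
    s,t=np.linalg.lstsq(np.c_[d1,-d2],c2-c1,rcond=None)[0]
    p,q=c1+s*d1,c2+t*d2;return (p+q)/2,np.linalg.norm(p-q)
E
python3 - <<'E'
from h import *; import cv2
def blob(n,x0,y0,x1,y1,near,th=45):
    g=cv2.imread(f'pics/{n}0.png',0)[y0:y1,x0:x1]
    k,l,s,c=cv2.connectedComponentsWithStats((g<th).astype('uint8'))
    i=l[near[1]-y0,near[0]-x0]; print(n,i,s[i]+np.array([x0,y0,0,0,0]),c[i]+[x0,y0]); 
    r=cv2.minAreaRect(np.argwhere(l==i)[:,::-1].astype(np.float32)); print(r); return c[i]+[x0,y0]
a=blob('top',330,245,385,300,(358,274)); b=blob('side',222,198,275,225,(244,211))
print('pad top z.142',onz('top',*a,.142)); print(tri(('top',*a),('side',*b)))
# plate outline (white) for yaw
g=cv2.imread('pics/top0.png',0)
cv2.imwrite('pics/crop.png',cv2.resize(np.hstack([cv2.imread('pics/top0.png')[140:310,280:410],cv2.imread('pics/side0.png')[150:320,200:330]]),None,fx=3,fy=3,interpolation=cv2.INTER_CUBIC))
E
```

```text
top 2 [347 261  23  27 362] [357.98618785 273.77624309]
((28.017242431640625, 28.706899642944336), (22.847322463989258, 16.019386291503906), 66.80140686035156)
side 0 [ 222  198   53   27 1429] [247.96990903 211.01119664]
((26.0, 13.0), (26.0, 52.0), 90.0)
pad top z.142 [ 0.45998726 -0.0230327   0.142     ]
(array([ 0.46464327, -0.02376404,  0.13369089]), np.float64(0.00988522227631212))
```

View pics/crop.png

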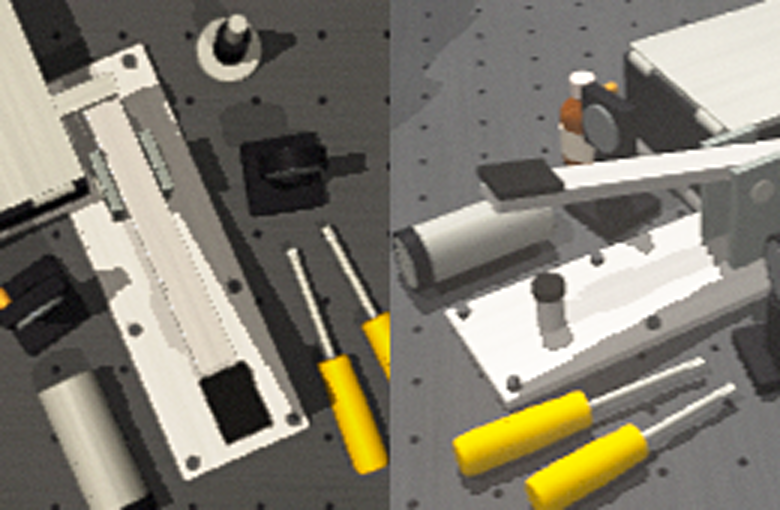

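The crop shows the pad clearly on top of the lever end. The cheeks are centred at about (324,197) in the top view, and the pad top is at about (243,209) in the side view.

Run:
```python
from h import *
c=lambda x,y:(280+x/3,140+y/3)
p,e=tri(('top',358,273.8),('side',243,208.9));print('pad',p,e)
for a,b in(((75,215),(187,480)),((140,45),(308,422))):
    A,B=onz('top',*c(*a),.01),onz('top',*c(*b),.01);d=A-B;print('yaw plate',np.arctan2(d[1],d[0]))
P=onz('top',*c(131,172),.098);d=P-onz('top',358,273.8,.142);print('pivot',P,np.arctan2(d[1],d[0]),np.hypot(*d[:2]))
from scipy.spatial.transform import Rotation as R
from bench import sensors
q=sensors.get_obs()['eef_rot'];M=R.from_quat(np.r_[q[1:],q[0]]).as_matrix();print(M.round(3))
m=vision.camera_model('wrist');print(np.round(m['hand_eye'],3))
```

```text
pad [ 0.46030426 -0.02327574  0.13903433] 0.0009299760394266178
yaw plate 0.39638598866683095
yaw plate 0.4075296482216902
pivot [0.61396433 0.04219224 0.098     ] 0.4007229830176278 0.16727424831691806
[[-0.933  0.36  -0.001]
 [ 0.36   0.933 -0.001]
 [ 0.    -0.002 -1.   ]]
[[-0.001 -0.956 -0.293  0.075]
 [ 1.    -0.    -0.001  0.001]
 [ 0.    -0.293  0.956 -0.143]
 [ 0.     0.     0.     1.   ]]
```

Everything agrees on the lever yaw (0.40 rad) and the pad, at (0.460, -0.023, 0.142). I'll move above the pad with the fingers shut and the tool's y along the lever.

Call:
carry_out:
  deltas: "-37 -36 3 0 0 0.07 1; -74 -72 6 0 0 0.14 1; -111 -108 9 0 0 0.21 1; -148 -144 12 0 0 0.28 1; -185 -180 15 0 0 0.35 1; -222 -216 18 0 0 0.42 1; -259 -252 21 0 0 0.49 1; -296 -288 24 0 0 0.56 1; -333 -324 27 0 0 0.63 1; -370 -360 30 0 0 0.7 1; -407 -396 33 0 0 0.76 1; -438 -430 36 0 0 0.8 1"

```text
time_s: 1.6
eef_pos: [0.4612, -0.024, 0.195]
eef_rot: [-0.0, 0.552, 0.834, 0.0]
wrist_force: [0.9, -0.6, 0.5]
opening: -0.0
grasp_force: 0.0
```

Call:
carry_out:
  deltas: "0 0 0 0 0 0 1; 0 0 0 0 0 0 1; 0 0 0 0 0 0 1"

```text
time_s: 1.98
eef_pos: [0.4604, -0.021, 0.1952]
eef_rot: [-0.0, 0.551, 0.835, 0.0]
wrist_force: [0.3, -0.8, 0.8]
opening: -0.001
grasp_force: 0.0
```

Run:
```python
from h import *; import cv2
from bench import sensors
o=sensors.get_obs();print({k:np.round(o[k],3) for k in('time_s','q','eef_pos','eef_rot','wrist_force','opening')})
a=vision.camera('side')[120:270,170:330];b=vision.camera('wrist')
cv2.imwrite('pics/c1.png',np.hstack([cv2.resize(a,(427,400)),cv2.resize(b,None,fx=.58,fy=1)]))
```

```text
{'time_s': np.float64(1.975), 'q': array([-0.304, -0.043,  1.921,  0.   ,  1.264, -0.709]), 'eef_pos': array([ 0.46 , -0.021,  0.195]), 'eef_rot': array([-0.   ,  0.551,  0.835,  0.   ]), 'wrist_force': array([ 0.267, -0.848,  0.781]), 'opening': np.float64(-0.001)}
```

View pics/c1.png

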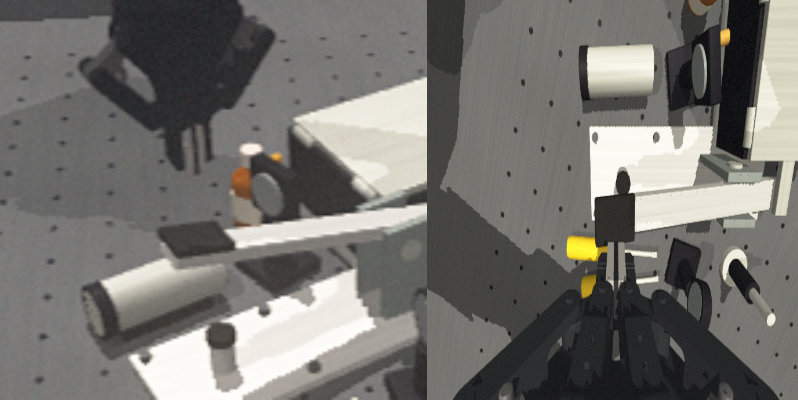

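The shut fingertips hang above the pad, with nothing in the way. Next I'll go down until just above contact, then press slowly along the arc.

Call:
carry_out:
  deltas: "-1 0 12 0 0 0 1; -2 0 24 0 0 0 1; -2 0 34 0 0 0 1; -2 0 41 0 0 0 1; -2 0 46 0 0 0 1; -2 0 50 0 0 0 1; -2 0 53 0 0 0 1; -2 0 55 0 0 0 1"

```text
time_s: 3.08
eef_pos: [0.4619, -0.0244, 0.1409]
eef_rot: [0.0, 0.551, 0.834, -0.0]
wrist_force: [-0.8, -1.0, 6.6]
opening: 0.002
grasp_force: 3.4
```

Contact made, at 6.6 N. Now I'll press along the arc.

Call:
carry_out:
  deltas: "0 -1 4 0 0 0 1; 0 -2 9 0 0 0 1; 0 -4 14 0 0 0 1; 0 -5 19 0 0 0 1; 0 -6 24 0 0 0 1; 0 -7 29 0 0 0 1; 0 -8 34 0 0 0 1; 0 -9 39 0 0 0 1; 0 -9 44 0 0 0 1; 0 -10 49 0 0 0 1; 0 -10 54 0 0 0 1; 0 -10 58 0 0 0 1"

```text
time_s: 4.58
eef_pos: [0.4531, -0.0283, 0.083]
eef_rot: [0.001, 0.551, 0.834, 0.0]
wrist_force: [-2.0, -0.8, 6.8]
opening: 0.004
grasp_force: 3.3
```

Call:
carry_out:
  deltas: "0 0 4 0 0 0 1; 0 0 8 0 0 0 1; 0 0 12 0 0 0 1; 0 0 15 0 0 0 1; 0 0 17 0 0 0 1; 0 0 19 0 0 0 1; 0 0 20 0 0 0 1; 0 0 20 0 0 0 1"

```text
time_s: 5.58
eef_pos: [0.4539, -0.0283, 0.064]
eef_rot: [0.001, 0.551, 0.834, 0.0]
wrist_force: [-3.1, 0.8, 12.6]
opening: 0.002
grasp_force: 6.5
```

Call:
carry_out:
  deltas: "0 0 1 0 0 0 1; 0 0 2 0 0 0 1; 0 0 2 0 0 0 1; 0 0 2 0 0 0 1"

```text
time_s: 6.08
eef_pos: [0.4542, -0.0283, 0.0633]
eef_rot: [0.001, 0.551, 0.834, 0.0]
wrist_force: [-9.8, 2.1, 28.2]
opening: -0.003
grasp_force: 14.5
```

Run:
```python
from h import *; import cv2
a=vision.camera('side')[100:270,170:390]
cv2.imwrite('pics/c2.png',cv2.resize(a,None,fx=3,fy=3))
```

```text
(no output)
```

View pics/c2.png

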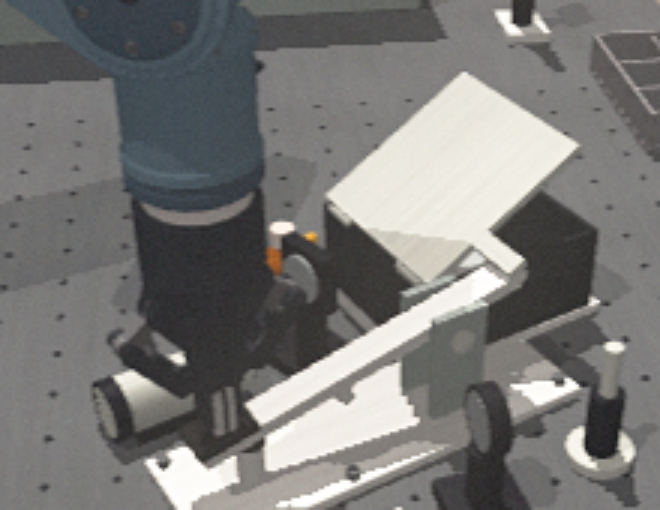

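The flap is wide open, the lever rests on its bumper (force has risen to 28 N), and the mirror is clear of the hand. I'll hold here for 2.6 s.

Call:
carry_out:
  deltas: "0 0 0 0 0 0 1; 0 0 0 0 0 0 1; 0 0 0 0 0 0 1; 0 0 0 0 0 0 1; 0 0 0 0 0 0 1; 0 0 0 0 0 0 1; 0 0 0 0 0 0 1; 0 0 0 0 0 0 1; 0 0 0 0 0 0 1; 0 0 0 0 0 0 1; 0 0 0 0 0 0 1"

```text
time_s: 7.5
eef_pos: [0.4542, -0.0283, 0.0633]
eef_rot: [0.001, 0.551, 0.834, 0.0]
wrist_force: [-8.3, 2.5, 28.3]
opening: 0.006
grasp_force: 14.5
```

Call:
carry_out:
  deltas: "0 0 0 0 0 0 1; 0 0 0 0 0 0 1; 0 0 0 0 0 0 1; 0 0 0 0 0 0 1; 0 0 0 0 0 0 1; 0 0 0 0 0 0 1; 0 0 0 0 0 0 1; 0 0 0 0 0 0 1; 0 0 0 0 0 0 1; 0 0 0 0 0 0 1"

```text
time_s: 8.75
eef_pos: [0.4542, -0.0284, 0.0633]
eef_rot: [0.001, 0.551, 0.834, 0.0]
wrist_force: [-8.5, 1.7, 28.7]
opening: 0.001
grasp_force: 14.5
```

Call:
carry_out:
  deltas: "0 0 -1 0 0 0 1; 0 0 -3 0 0 0 1; 0 0 -6 0 0 0 1; 0 0 -10 0 0 0 1; 0 0 -14 0 0 0 1; 0 0 -18 0 0 0 1; 0 0 -22 0 0 0 1; 0 1 -26 0 0 0 1; 0 1 -30 0 0 0 1; 0 2 -34 0 0 0 1; 0 2 -38 0 0 0 1; 0 3 -42 0 0 0 1"

```text
time_s: 10.25
eef_pos: [0.455, -0.0273, 0.103]
eef_rot: [0.0, 0.551, 0.834, -0.001]
wrist_force: [-5.0, -2.2, 6.4]
opening: -0.002
grasp_force: 3.0
```

Call:
carry_out:
  deltas: "0 0 -4 0 0 0 1; 0 1 -8 0 0 0 1; 0 2 -12 0 0 0 1; 0 3 -16 0 0 0 1; 0 4 -20 0 0 0 1; 0 5 -24 0 0 0 1; 0 6 -27 0 0 0 1; 0 7 -30 0 0 0 1; 0 7 -32 0 0 0 1; 0 7 -34 0 0 0 1; 0 7 -35 0 0 0 1; 0 7 -36 0 0 0 1"

```text
time_s: 11.75
eef_pos: [0.4636, -0.0241, 0.1399]
eef_rot: [0.002, 0.551, 0.834, 0.001]
wrist_force: [3.0, 2.1, 4.9]
opening: -0.001
grasp_force: 2.9
```

Call:
carry_out:
  deltas: "0 0 -1 0 0 0 1; 0 0 -2 0 0 0 1; 0 0 -3 0 0 0 1; 0 0 -4 0 0 0 1; 0 0 -5 0 0 0 1; 0 0 -6 0 0 0 1; 0 0 -8 0 0 0 1; 0 0 -12 0 0 0 1; 0 0 -20 0 0 0 1; 0 0 -40 0 0 0 1; 0 0 -70 0 0 0 1; 0 0 -100 0 0 0 1"

```text
time_s: 13.25
eef_pos: [0.4615, -0.024, 0.2397]
eef_rot: [0.0, 0.551, 0.834, -0.0]
wrist_force: [0.9, -0.1, 0.6]
opening: 0.001
grasp_force: 0.0
```

Call:
carry_out:
  deltas: "0 -30 -20 0 0 0 1; 0 -60 -30 0 0 0 1; 0 -90 -30 0 0 0 1; 0 -90 -30 0 0 0 1; 0 -90 -30 0 0 0 1"

```text
time_s: 13.88
eef_pos: [0.3792, -0.0594, 0.2688]
eef_rot: [0.001, 0.551, 0.834, 0.0]
wrist_force: [0.0, -0.2, -0.1]
opening: 0.003
grasp_force: 0.0
```

Run:
```python
from h import *; import cv2
from bench import sensors
o=sensors.get_obs();print(o['time_s'],o['wrist_force'],o['eef_pos'])
for n in('side','top'):
    a=vision.camera(n);d=cv2.absdiff(a,cv2.imread(f'pics/{n}0.png')).max(2)
    cv2.imwrite(f'pics/{n}9.png',a)
    if n=='side': cv2.imwrite('pics/c3.png',np.vstack([cv2.resize(a[140:330,190:400],None,fx=2,fy=1.5),cv2.cvtColor(cv2.resize(d[140:330,190:400],None,fx=2,fy=1.5),cv2.COLOR_GRAY2BGR)]))
```

```text
13.875 [ 0.03265493 -0.16187312 -0.07595632] [ 0.37924296 -0.05935855  0.26880984]
```

View pics/c3.png

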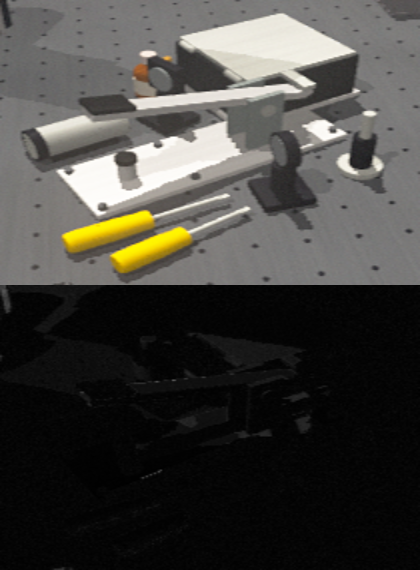

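The flap is shut and the lever is back at rest. The difference picture shows only shadow changes, so nothing else moved.

```bash
python3 -c "
from bench import ctrl
print(ctrl.hand_in())"
```

```text
the job is handed in; nothing more can be done
None
```

The lever was pressed onto its bumper and held there for over 2.5 s, then eased back up slowly; the flap is shut, the hand is clear, and the job was handed in at about 14 s (no verdict was returned).

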